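Press a pile of painting panels flat

ROBOT

A 7-joint arm with a two-finger parallel gripper is mounted at the origin on the work surface. World frame = base frame: x ahead of the robot, y to its left, z up, the work surface at z = 0. Lengths are in mm, angles in rad, forces in N, time in s.
With the tool pointing down it reaches from about 400 to 875 mm from the base axis. Payload 19.3 kg.
Tool frame: the origin (TCP) lies at the very end of the fingers, on their centre line; the grasp point (between the pads) lies 19 mm behind it (grip_point_offset is the z of the grasp point in the tool frame, in mm); z points along the fingers, y is the line along which they close (so a half turn about z gives the same grasp; the last joint's range is limited). The gripper opens to 85 mm and grips with 20 to 120 N. Pads are 22 mm wide; open, the fingers measure 114 mm over their backs; the gripper's body (76 mm by 85 mm) begins 54 mm behind the grasp point. The pads swing forward as they close: fully open they stand 13 mm farther back than shut.
Start: joints at [1.213, 0.521, -0.036, 1.599, 0.021, 1.021, -0.113], TCP at [177.374, -599.294, 231.291] pointing down, gripper open.
Joint ranges: [-2.91, 2.91], [-0.3, 2.13], [-1.5, 1.42], [0.17, 2.43], [-1.26, 4.41], [0.16, 1.93], [-2.52, 2.52]. Speed limits (rad/s): [1.89, 1.89, 2.39, 2.39, 3.01, 3.01, 3.01].

INTERFACE

Orientations are given as a 3x3 rotation matrix whose columns are the frame's x, y, z axes.
In Python, from workcell import movep, movel, goto_joints, open_gripper, clamp, wait, inverse_kinematics, read_state, camera, PlanningError, finish_job, grip_point_offset gives the robot as it stands. Calls block until the motion is done:
- movep(position, orientation): joint-space move of the TCP to a pose.
- movel(position, frame=None, max_speed=150, guard=None): straight line of the TCP; frame=None keeps the orientation; max_speed is the mean speed in mm/s. With guard (N) it stops when the force on the tool has changed by that much, and returns True; else False.
- goto_joints(angles): joint-space move.
- open_gripper() and clamp(): open the fingers fully, or close them until they stop; the grip force is fixed at half the most.
- wait(seconds).
- inverse_kinematics(position, orientation): joint angles nearest the present ones, or None.
- read_state(): the state.
- camera(name): name is "side" or "top" or "wrist"; returns a dict with "image" (400x640x3 uint8, blue, green, red), "range_z" (400x640 float32, mm along the optical axis (not along the pixel's ray), 0 where there is no reading), "fx", "fy", "cx", "cy" (pixels), "cam_to_world" (4x4, takes a point from camera to world coordinates). Camera axes: x right, y up, looking along -z (the intrinsics and any distortion apply to the point x, -y, -z); pixel columns grow to the right and rows downward; lengths in mm; the calibration is good to about 2 mm. A picture is of the moment at which its call begins.
A pose or a line that the arm cannot do raises PlanningError and nothing moves.
- finish_job(): hands the job in; it is judged then, once.
The state is a dict: "time": time; "qpos": joint angles; "qvel": joint speeds; "joint_efforts": joint torques, N m; "eef_pos": TCP position; "tool_rot": TCP orientation; "ft_force": force on the tool from outside, world axes, zero at the start; "torque": the same for the moment, N m; "finger_gap": finger opening in mm; "gripper_force": force on a finger pad.
Only numpy, scipy, OpenCV 4.12 (cv2) and the standard library are available. Lean on these libraries where they do the work, as an engineer would, in place of code of your own. Each camera call takes 0.05 s, during which the arm holds its last target. There are 200 camera calls.

TASK

Press the primed plywood panels flat: stack all of them squarely on the rectangle marked on the bed of the screw press, lay the thicker wooden pressing board squarely on top, and swing the press arm over the pile right up to its stop. Then turn the knob clockwise until the foot meets the board and the resistance rises sharply, give it about a quarter turn more (never half a turn), and leave it so, with the pots, bottles, plate and brush left where they are.

Things in the scene. Friction and masses are not known exactly. Their poses are not given: they have to be found in the camera images.
- panel1: plain plywood panel, 80 x 56 x 8 mm (x, y, z), 35 g, lying flat on the table; three to five of the five panels are present. The lower edges are stepped back 4 mm over the lowest 1.5 mm. Origin: centre of the underside; x along the long side. It can be gripped across its 56 mm.
- panel2: plain plywood panel, 80 x 56 x 8 mm (x, y, z), 35 g, lying flat on the table; three to five of the five panels are present. The lower edges are stepped back 4 mm over the lowest 1.5 mm. Origin: centre of the underside; x along the long side. It can be gripped across its 56 mm.
- panel3: plain plywood panel, 80 x 56 x 8 mm (x, y, z), 35 g, lying flat on the table; three to five of the five panels are present. The lower edges are stepped back 4 mm over the lowest 1.5 mm. Origin: centre of the underside; x along the long side. It can be gripped across its 56 mm.
- panel4: plain plywood panel, 80 x 56 x 8 mm (x, y, z), 35 g, lying flat on the table; three to five of the five panels are present. The lower edges are stepped back 4 mm over the lowest 1.5 mm. Origin: centre of the underside; x along the long side. It can be gripped across its 56 mm.
- panel5: plain plywood panel, 80 x 56 x 8 mm (x, y, z), 35 g, lying flat on the table; three to five of the five panels are present. The lower edges are stepped back 4 mm over the lowest 1.5 mm. Origin: centre of the underside; x along the long side. It can be gripped across its 56 mm.
- board: hardwood pressing board, 96 x 62 x 12 mm (x, y, z), 70 g, larger and thicker than the panels. The lower edges are stepped back 4 mm over the lowest 1.5 mm. Origin: centre of the underside; x along the long side. It can be gripped across its 62 mm.
- press: screw press, fixed to the table. Grey base plate 230 x 130 x 18 mm reaching 75 mm to the -x and 155 mm to the +x side of its origin and 65 mm to either side in y; a steel post 28 mm thick and 156 mm high stands at x = +125 mm. Origin: on the table under the centre of the marked rectangle; x along the long side of the rectangle, towards the post.
- bed (a point): centre of the rectangle (86 x 62 mm, thin black line) marked on the top of the base plate, 18 mm above the table; axes as those of the press. The pile goes here, its long sides along x. It is the point straight under the knob and foot when the arm is at its stop.
- post_axis (a point): point on the vertical axis of the post about which the arm swings, 127 mm above the table (the level of the arm's top).
- swing (a joint): angle of the swing arm about the post, rad: 0 = at its stop, over the bed, pointing to the press's -x; grows as the arm swings open, anticlockwise seen from above (to the press's -y); up to 1.7. It stays where it is left; moving it takes about 3 N at the handle. The arm is a grey bar 30 mm wide, between 105 and 127 mm above the table, reaching 200 mm from the post axis.
- swing_handle (a point): on the axis of the upright round wooden handle near the arm's free end, 185 mm from the post axis. The handle is 14 mm thick and stands from 127 to 177 mm above the table; this point is at 160 mm.
- knob (a joint): angle of the knob, rad; grows as it turns clockwise seen from above; 0 = foot fully up. It starts between 0 and 0.8. Each rad lowers the screw and foot by 4 mm (25 mm a turn); the knob itself stays at its height. It needs about 0.07 N m to turn while the foot hangs free and about 0.25 N m, over three times as much, as soon as the foot bears on something, then little more; it stays where it is left.
- knob_bar (a point): on the knob's axis, 125 mm from the post axis, 155 mm above the table. The knob is a straight black bar, 52 mm long (this point's x axis), 16 mm wide (y), from 137 to 167 mm above the table, on a round skirt 34 mm across; it can be gripped across the 16 mm. The handle stands 60 mm from it.
- foot (a joint): how far the foot has been pushed up against the stiff preloaded spring between it and the screw, m: 0 while the foot hangs free, then 0.004 for each rad that the knob turns after the foot has met the board (a quarter turn = 0.0063); stop at 0.0145.
- foot_face (a point): centre of the underside of the press's round steel foot, 40 mm across, on the knob's axis; 75 mm above the table when the knob is at 0. It clears a pile of five panels and the board by 5 mm at that setting.
- pot: small terracotta pot, 64 mm across, 52 mm high, standing among the panels; bystander. Origin: centre of the underside.
- pot_big: terracotta pot, 90 mm across, 70 mm high; bystander
- bottle_a: paint bottle, 50 mm across, 170 mm high; bystander
- bottle_b: paint bottle, 50 mm across, 170 mm high; bystander
- bottle_c: paint bottle, 50 mm across, 170 mm high; bystander
- palette: flat plastic plate used as a palette, 170 mm across, 16 mm high; bystander
- brush: paint brush lying on the table; bystander

How it is judged:
By the outcome, as a careful person would: the job done as asked, in the order asked, and still so for the second after the job is handed in, with the robot touching nothing.
Of panel1, panel2, panel3, panel4, panel5 only 3 to 5 are there at a start; the rules pass over those that are not, and their reading is None.
At some moment in a run one of panel1, panel2, panel3, panel4, panel5, board may be knocked a few centimetres aside while the robot is not near it.
Once in a run the grip may slacken for a moment while it holds something.
It also fails if it takes over 210 s, if anything falls off the work surface, if the arm or the gripper's body presses on something with over 40 N, if the wrist force passes 120 N, or if a joint passes its speed limit or range.

## Working session

There is one attempt and no reset: what is moved stays moved. The work goes in short steps, each a Python script; the robot and the scene stay as the last script left them, time stands still between calls to the robot, and variables do not carry over. Pictures are saved under pics/ and viewed, at most 14 in all, crops included, and the job is handed in when it is done.

```bash
ls; mkdir -p pics; python3 - <<'E'
from workcell import *
import cv2,numpy as np
for n in("top","side"):
    c=camera(n);cv2.imwrite(f"pics/{n}0.png",c["image"]);np.savez(f"{n}0.npz",**c)
    print(n,c["fx"],c["fy"],c["cx"],c["cy"],np.round(c["cam_to_world"],3).tolist(),[k for k in c])
s=read_state();print(s,grip_point_offset)
E
```

```text
pics
top 450.06055113347287 450.06055113347287 321.858131981176 194.730340815503 [[0.01, 0.994, -0.107, 406.398], [-1.0, 0.011, 0.003, -13.821], [0.004, 0.107, 0.994, 1470.71], [0.0, 0.0, 0.0, 1.0]] ['image', 'range_z', 'fx', 'fy', 'cx', 'cy', 'cam_to_world']
side 388.21086786988025 388.21086786988025 316.28863241413757 196.29043968316287 [[-0.956, 0.154, -0.248, 282.726], [-0.292, -0.483, 0.825, 844.604], [0.007, 0.862, 0.507, 652.732], [0.0, 0.0, 0.0, 1.0]] ['image', 'range_z', 'fx', 'fy', 'cx', 'cy', 'cam_to_world']
{'time': 0.1, 'qpos': array([ 1.2128003 ,  0.52195955, -0.03630986,  1.59992981,  0.02120157,
        1.0211028 , -0.11280707]), 'qvel': array([ 3.49124447e-04, -1.53878311e-03, -1.53644111e-03, -1.31813628e-05,
       -5.58681898e-04,  9.42720746e-04, -7.22511277e-04]), 'joint_efforts': array([ 4.52522188e-03, -9.28481269e+01,  1.98416725e+00, -3.70530868e+01,
        1.81009521e-02,  5.33755927e-03, -8.75932346e-05]), 'eef_pos': array([ 177.27421138, -599.02570948,  230.78787263]), 'tool_rot': array([[ 9.58881087e-01,  2.83807908e-01, -3.64326026e-04],
       [ 2.83808131e-01, -9.58880623e-01,  9.46857968e-04],
       [-8.06193869e-05, -1.01132289e-03, -9.99999485e-01]]), 'ft_force': array([-0.06126829, -0.83832503, -0.12094675]), 'torque': array([ 0.02558566, -0.02052635, -0.03558082]), 'gripper_force': 0.0, 'finger_gap': 85.33786466744542} -18.700000000000003
```

View pics/top0.png

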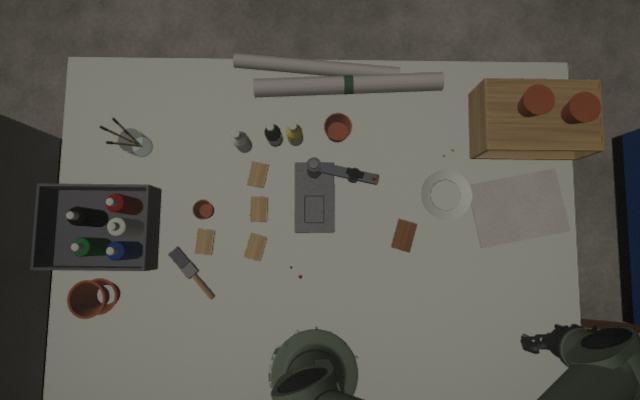

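View pics/side0.png

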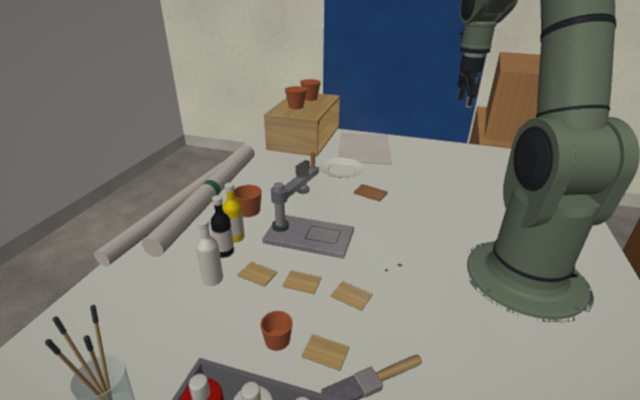

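The top view shows four panels at about (258,174), (259,209), (256,247) and (205,241). The board is at (404,235) and the bed rectangle at (314,209). The post is at (313,165), with the arm swung open towards (378,180). The side view agrees. Next I'll measure these.

```bash
cat > h.py <<'E'
import numpy as np,cv2
def ray(c,uv,z):
    """pixels (N,2) -> world points on plane z"""
    uv=np.atleast_2d(uv).astype(float);T=c["cam_to_world"]
    d=np.c_[(uv[:,0]-c["cx"])/c["fx"],-(uv[:,1]-c["cy"])/c["fy"],-np.ones(len(uv))]@T[:3,:3].T
    return T[:3,3]+d*((z-T[2,3])/d[:,2])[:,None]
def cloud(c):
    v,u=np.indices(c["range_z"].shape);r=c["range_z"];T=c["cam_to_world"]
    return np.stack([(u-c["cx"])/c["fx"]*r,-(v-c["cy"])/c["fy"]*r,-r],-1)@T[:3,:3].T+T[:3,3]
def rects(c,mask,z,amin):
    """(centre xy, long, short, yaw of long side, mean range height) of blobs, cast on plane z"""
    out=[];P=cloud(c)
    for k in cv2.findContours(mask,cv2.RETR_EXTERNAL,cv2.CHAIN_APPROX_NONE)[0]:
        if cv2.contourArea(k)<amin: continue
        p=ray(c,k[:,0],z)[:,:2].astype(np.float32)
        b=cv2.boxPoints(cv2.minAreaRect(p));e=b[1]-b[0];f=b[2]-b[1]
        if np.hypot(*e)<np.hypot(*f): e,f=f,e
        m=np.zeros_like(mask);cv2.drawContours(m,[k],-1,1,-1);m=cv2.erode(m,np.ones((3,3),np.uint8))>0
        a=np.arctan2(e[1],e[0]);a=(a+np.pi/2)%np.pi-np.pi/2
        out.append((b.mean(0),np.hypot(*e),np.hypot(*f),a,np.median(P[m][:,2]) if m.any() else -1,k[:,0].mean(0)))
    return out
def wood(im):
    h=cv2.cvtColor(im,cv2.COLOR_BGR2HSV)
    return cv2.inRange(h,(8,60,60),(24,200,255))
def dark(im):
    h=cv2.cvtColor(im,cv2.COLOR_BGR2HSV)
    return cv2.inRange(h,(3,110,30),(14,255,150))
E
python3 - <<'E'
from h import *
np.set_printoptions(precision=2,suppress=True)
c=dict(np.load("top0.npz"));im=c["image"]
for (u,v) in [(258,174),(404,235),(203,209),(337,128),(300,220)]:print(u,v,im[v,u],cv2.cvtColor(im,cv2.COLOR_BGR2HSV)[v,u],cloud(c)[v,u])
for n,m,z in(("wood",wood(im),8),("dark",dark(im),12)):
    for r in rects(c,m,z,120): 
        if 1:print(n,*r)
P=cloud(c)
h=P[...,2]
g=((h>12)&(h<25)&(P[...,0]>300)&(P[...,0]<650)&(abs(P[...,1])<180)).astype(np.uint8)
for r in rects(c,g,18,300): print("base",*r)
a=((h>95)&(h<135)&(P[...,0]>300)&(P[...,0]<750)&(abs(P[...,1])<320)).astype(np.uint8)
for r in rects(c,a,127,30): print("arm",*r)
print(ray(c,[314,209],18),ray(c,[[295,170],[334,231]],18))
cv2.imwrite("pics/crop.png",cv2.resize(im[120:270,180:430],None,fx=3,fy=3,interpolation=cv2.INTER_CUBIC))
E
```

```text
258 174 [ 71  98 114] [ 19  96 114] [630.1  191.87   7.8 ]
404 235 [43 61 88] [ 12 130  88] [ 435.45 -285.17   12.51]
203 209 [ 46  62 101] [  9 139 101] [512.94 367.53   8.86]
337 128 [ 46  61 102] [  8 140 102] [788.81 -66.7    2.59]
300 220 [77 79 81] [15 13 81] [479.81  50.98  22.72]
wood [225.47 710.86] 158.12544 120.720085 -1.4086672 108.46024741055737 [ 91.53 297.58]
wood [267.42 360.23] 95.73894 15.863315 0.7200905 20.864559496568972 [202.29 285.67]
wood [393.05 194.88] 79.38982 55.08255 -0.2661972 9.558563357091089 [255.12 246.55]
wood [408.5  358.84] 79.05055 55.076107 -0.08844304 8.951403502410244 [204.5  241.45]
wood [ 435.54 -284.94] 96.22257 61.897594 -0.2728839 13.649153629458624 [403.65 235.18]
wood [511.46 369.32] 65.40329 63.58257 0.81023467 10.92206726218285 [202.49 209.23]
wood [515.85 186.68] 78.896355 54.487816 -0.03126824 8.816606357416276 [258.68 208.67]
wood [629.16 193.4 ] 79.13724 55.0627 -0.18753994 8.549237551760825 [257.49 174.42]
wood [768.07  76.5 ] 50.729584 49.15347 -1.3572868 116.65603094830703 [293.62 132.88]
wood [791.   -68.19] 95.13669 89.82718 
[... 628 characters left out ...]
2555051933 [581.17 108.94]
dark [ 882.81 -733.94] 128.82904 107.3852 -0.55229557 232.06131694952 [535.94 101.03]
base [546.12   8.67] 208.42715 127.33511 0.0104545355 19.30900615419057 [312.64 201.26]
arm [ 607.21 -147.4 ] 78.84532 32.122635 1.3607684 128.77602964732353 [366.68 177.8 ]
arm [629.34 -38.02] 129.49632 36.06861 1.4193271 128.22977143929688 [329.31 170.58]
arm [719.5  234.72] 45.167725 43.792107 -0.77345306 117.17674600421083 [239.16 138.88]
arm [734.66  70.2 ] 45.73953 27.975346 -1.5593443 117.04542926995168 [293.08 134.06]
arm [733.46 136.15] 46.037933 33.180458 -1.43207 116.58293897969838 [271.59 133.97]
[[516.11   6.46  18.  ]] [[643.07  70.05  18.  ]
 [445.82 -58.77  18.  ]]
```

View pics/crop.png

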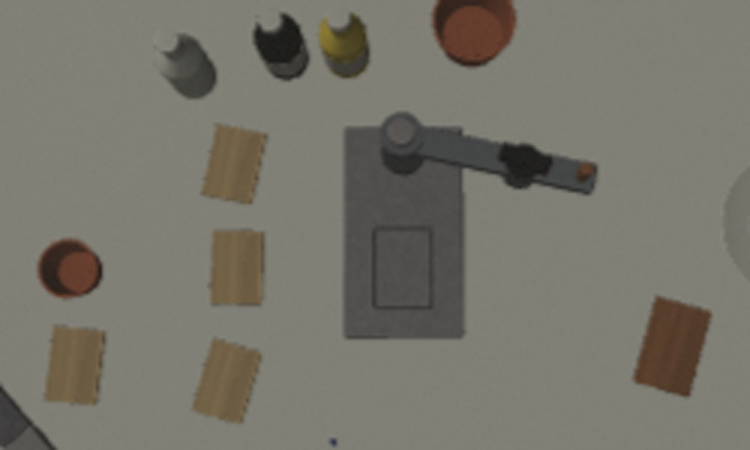

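The crop is clear: four panels, the board and the bed rectangle, with sizes matching to within 1 mm. Next I'll refine the bed rectangle with the wrist camera and inspect the first grasp.

```bash
cat >> h.py <<'E'
def R(a): return np.array([[np.cos(a),np.sin(a),0],[np.sin(a),-np.cos(a),0],[0,0,-1.]])
E
python3 - <<'E'
from h import *
from workcell import *
np.set_printoptions(precision=3,suppress=True)
movep([516,6.5,330],R(0.01)); wait(.2)
c=camera("wrist");np.savez("w1.npz",**c);cv2.imwrite("pics/w1.png",c["image"])
print(c["cam_to_world"],read_state()["qpos"],read_state()["time"])
E
```

```text
[[  0.009   0.953   0.302 593.039]
 [ -1.      0.008   0.003   7.131]
 [  0.001  -0.302   0.953 471.886]
 [  0.      0.      0.      1.   ]] [ 0.309  0.287 -0.548  1.732  0.161  1.168 -1.846] 2.8333
```

View pics/w1.png

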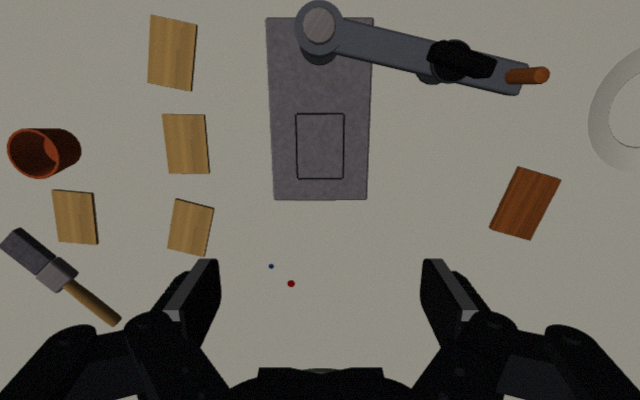

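The wrist view shows the rectangle at corners near (296,113)–(344,179), all four panels, the board at (525,203) and the arm with its knob at (455,62) and handle top at (540,75).

```bash
python3 - <<'E'
from h import *
np.set_printoptions(precision=3,suppress=True)
c=dict(np.load("w1.npz"));im=c["image"]
g=cv2.cvtColor(im,cv2.COLOR_BGR2GRAY)
bh=cv2.morphologyEx(g,cv2.MORPH_BLACKHAT,np.ones((7,7),np.uint8))
m=np.zeros_like(g);m[105:188,288:352]=(bh[105:188,288:352]>14)*255
for r in rects(c,m,18,500): print("rect",*r)
for r in rects(c,wood(im),8,1000): print("wood",*r)
for r in rects(c,wood(im),12,1000):
    if r[5][0]>480: print("board@12",*r)
P=cloud(c)
for n,lo,hi in(("arm",118,132),("knob",150,171)):
    a=((abs(P[...,2]-(lo+hi)/2)<(hi-lo)/2)&(np.arange(400)[:,None]<130)&(np.arange(640)>290)).astype(np.uint8)
    for r in rects(c,a,127 if n=="arm" else 167,60): print(n,*r)
E
```

```text
rect [516.526   6.841] 89.95063 66.08056 0.008956432 17.26305587534793 [319.659 145.395]
wood [395.017 194.544] 81.320946 56.172916 -0.26548636 6.931869561109181 [189.183 226.869]
wood [410.421 358.42 ] 81.41422 55.57861 -0.09211898 6.793863615946549 [ 73.938 216.646]
wood [ 435.666 -283.463] 96.83044 68.32777 -0.27672088 11.231752912841955 [523.859 203.15 ]
wood [516.956 186.612] 79.75918 56.782787 0.0018920898 7.073074538076412 [185.439 143.222]
wood [629.704 192.46 ] 79.90056 57.05914 -0.1901319 7.1570995539642865 [171.424  52.402]
board@12 [ 437.023 -280.957] 95.99546 67.73859 -0.27672124 11.231752912841955 [523.859 203.15 ]
arm [ 606.31  -156.264] 60.10024 30.14785 1.3631121 126.31128246367314 [495.778  73.247]
arm [627.878 -45.237] 135.60986 36.093636 1.3958343 126.34657729795487 [379.88   50.922]
knob [ 603.387 -164.33 ] 14.79415 12.59353 -1.5617776 160.9174603289858 [526.375  75.047]
knob [ 615.142 -110.715] 54.752445 18.009756 1.258772 166.10673118531267 [463.     59.007]
knob [639.482   8.241] 26.142931 25.637003 0.022015333 155.38764896021036 [319.031  24.875]
```

```bash
cat >> h.py <<'E'
from workcell import *
BED=np.array([516.4,6.7]);BYAW=0.009
def look(xy,a,z,big=False,hov=200):
    movep([*xy,hov],R(a)); wait(.1); c=camera("wrist")
    L,S=(96,62) if big else (80,56)
    rs=[r for r in rects(c,wood(c["image"]),z,800) if abs(r[1]-L)<9 and abs(r[2]-S)<9 and np.hypot(*(r[0]-xy))<70]
    cv2.imwrite("pics/last.png",c["image"])
    if not rs: raise SystemExit("not found")
    r=min(rs,key=lambda r:np.hypot(*(r[0]-xy)));print("seen",r[0],r[1],r[2],r[3],r[4]);return r[0],r[3]
def pick(xy,a,z,big=False,tz=1.0):
    xy,a=look(np.array(xy,float),a,z,big)
    movep([*xy,70],R(a)); print("g",movel([*xy,tz],max_speed=90,guard=15),read_state()["eef_pos"])
    clamp(); s=read_state(); print("gap",s["finger_gap"],s["gripper_force"])
    movel([*xy,110],max_speed=150); s=read_state(); print("gap",s["finger_gap"],s["gripper_force"],s["time"])
def place(h,tz=1.0,up=120):
    movep([*BED,up+h],R(BYAW)); s=read_state(); print("gap before",s["finger_gap"])
    g=movel([*BED,18+h+tz+.7],max_speed=80,guard=15); print("guard",g,read_state()["eef_pos"],read_state()["ft_force"])
    open_gripper(); movel([*BED,up+h],max_speed=200)
    print("t",read_state()["time"])
E
python3 - <<'E'
from h import *
np.set_printoptions(precision=3,suppress=True)
pick([516.4,186.6],-.015,8)
c=camera("side");cv2.imwrite("pics/s1.png",cv2.resize(c["image"][200:320,220:400],None,fx=4,fy=4))
print(read_state()["eef_pos"])
E
```

```text
seen [517.015 188.098] 79.93802 55.56259 -0.0001462698 7.205242356139422
g False [517.269 188.243   1.451]
gap 52.88161947375183 59.13991928100586
gap 52.342705251546946 62.649160623550415 6.6917
[516.516 187.861 109.037]
```

View pics/s1.png

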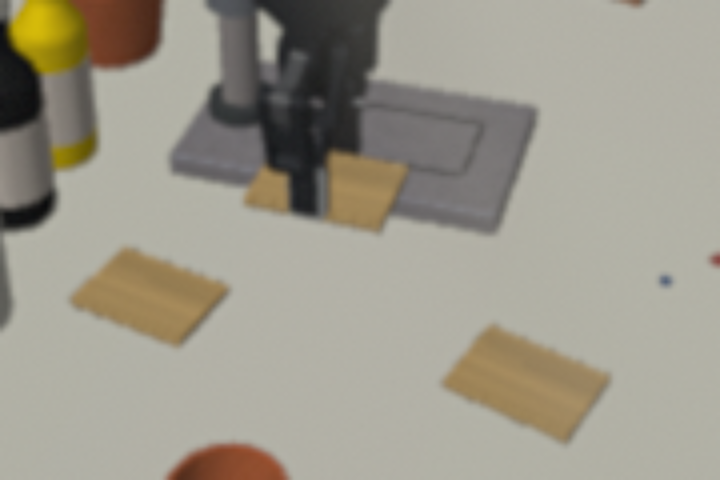

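The panel is held level, with the fingertips about at its underside. Now I'll place it and check.

```bash
python3 - <<'E'
from h import *
np.set_printoptions(precision=3,suppress=True)
place(0)
movep([*BED,330],R(BYAW));wait(.1);c=camera("wrist");cv2.imwrite("pics/w2.png",c["image"])
for r in rects(c,wood(c["image"]),26,1000): print("wood@26",*r)
cv2.imwrite("pics/w2c.png",cv2.resize(c["image"][90:210,240:400],None,fx=5,fy=5))
E
```

```text
gap before 52.36941408061201
guard True [516.155   6.752  20.185] [-1.457 -0.024 11.61 ]
t 9.7917
wood@26 [402.76 187.15] 77.7584 54.067284 -0.27065837 6.901365596306135 [189.471 227.294]
wood@26 [417.654 344.781] 78.464355 53.701828 -0.08871043 6.862713337301955 [ 73.785 216.459]
wood@26 [ 441.865 -272.022] 92.85934 65.91659 -0.27638566 11.25477572237466 [523.216 204.969]
wood@26 [515.711   7.11 ] 79.24052 57.11436 0.008479476 25.166345382169084 [319.907 147.201]
wood@26 [628.222 185.288] 76.85615 54.808346 -0.18763328 7.103053368438566 [171.096  52.101]
```

View pics/w2c.png

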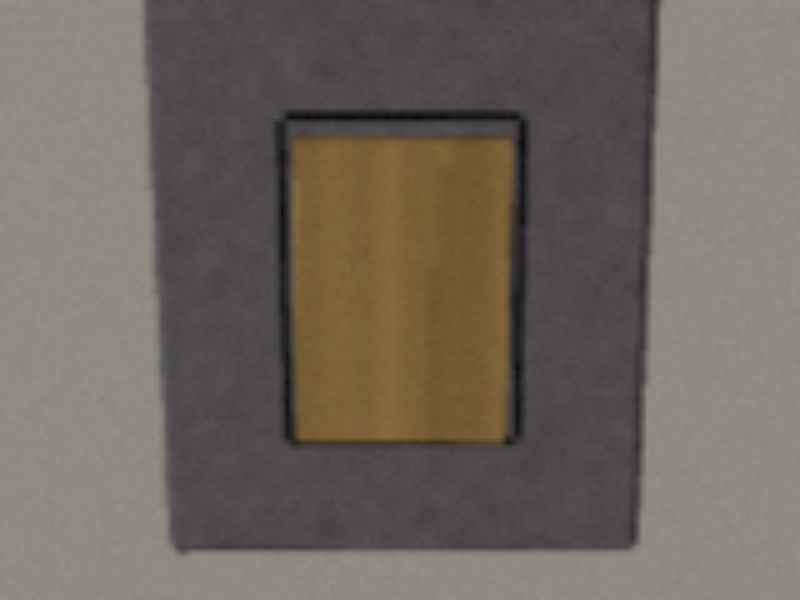

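It sits squarely in the rectangle, within about 1 mm. Next are D, A and B.

```bash
cat >> h.py <<'E'
def check(z,big=False):
    movep([*BED,330],R(BYAW));wait(.05);c=camera("wrist");cv2.imwrite("pics/chk.png",c["image"])
    for r in rects(c,wood(c["image"]),z,800): print("chk",r[0],r[1:])
E
python3 - <<'E'
from h import *
np.set_printoptions(precision=3,suppress=True)
pick([629.5,193],-.189,8)
place(8); check(34)
E
```

```text
seen [630.078 193.914] 79.08832 55.902462 -0.19034445 7.178401697173285
g False [630.368 194.067   1.437]
gap 52.8931900274741 60.03745973110199
gap 52.91390155260621 62.630213499069214 14.75
gap before 52.32494882086802
guard True [516.163   6.746  28.163] [-2.497  0.458 10.678]
t 17.925
chk [406.183 183.9  ] (np.float32(76.83058), np.float32(53.235504), np.float32(-0.26611078), np.float64(6.882552156734107), array([189.75 , 226.557]))
chk [420.667 338.687] (np.float32(76.7841), np.float32(52.74224), np.float32(-0.08899677), np.float64(6.83754180669564), array([ 73.67 , 216.782]))
chk [ 444.542 -267.109] (np.float32(91.342354), np.float32(64.539635), np.float32(-0.2761382), np.float64(11.203851345817611), array([523.47 , 200.968]))
chk [515.894   7.062] (np.float32(80.59702), np.float32(56.801216), np.float32(0.012675285), np.float64(33.15835661978264), array([319.694, 147.923]))
```

```bash
python3 - <<'E'
from h import *
np.set_printoptions(precision=3,suppress=True)
pick([395,194.5],-.266,8)
place(16)
pick([410,358.5],-.09,8)
place(24); check(50)
E
```

```text
seen [393.491 195.719] 79.12824 56.089226 -0.26742423 7.193161367345397
g False [393.756 195.867   1.492]
gap 52.972700318856035 57.98915684223175
gap 52.378293029130376 62.662904262542725 23.125
gap before 52.24428114300815
guard True [515.681   6.706  35.689] [-2.874 -0.711 12.458]
t 26.3583
seen [409.138 359.745] 80.01568 55.661057 -0.08947253 7.184908000558039
g False [409.377 359.952   1.429]
gap 52.85748291479923 59.14596676826477
gap 52.48743770428409 62.63965845108032 30.7167
gap before 52.52690085426452
guard True [515.646   6.689  43.797] [-2.278  0.959 11.443]
t 34.4083
chk [ 450.019 -257.027] (np.float32(87.98942), np.float32(62.346714), np.float32(-0.27236438), np.float64(11.250174588950756), array([524.155, 200.409]))
chk [538.67   -1.636] (np.float32(125.41789), np.float32(73.56868), np.float32(0.008440137), np.float64(42.3713822945835), array([327.635, 130.093]))
```

View pics/chk.png

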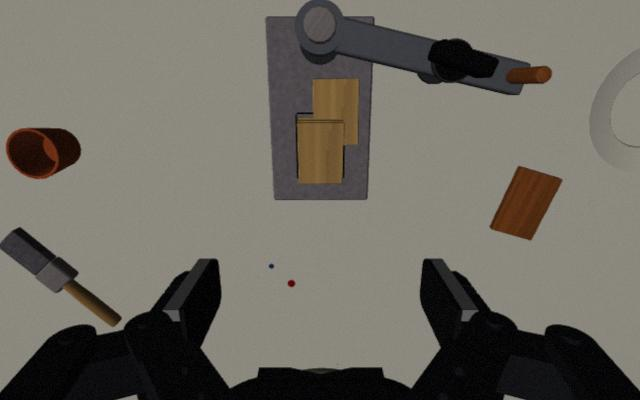

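A panel has been knocked out of the pile towards +x, −y; its visible part is around (335,105). The top one lies at (320,152). I'll read the heights and edges.

```bash
python3 - <<'E'
from h import *
np.set_printoptions(precision=1,suppress=True)
c=camera("wrist");P=cloud(c)
for v,us in ((85,(316,335,354)),(110,(316,335,354)),(130,(303,320,338,352)),(140,(303,320,338,352)),(155,(303,320,338)),(175,(303,320,338))):
    print(v,[P[v-1:v+2,u-1:u+2].reshape(-1,3).mean(0) for u in us])
c2=camera("side");np.savez("s2.npz",**c2)
cv2.imwrite("pics/two.png",np.hstack([cv2.resize(c["image"][70:195,280:380],(400,500),interpolation=cv2.INTER_CUBIC),cv2.resize(c2["image"][200:275,260:320],(400,500),interpolation=cv2.INTER_CUBIC) if 0 else cv2.resize(c2["image"][200:262,270:360],(400,500)[:1]+(500,))]))
E
```

```text
85 [array([593.5,  12.3,  32.4]), array([593.7, -10.6,  33.6]), array([593.9, -33.5,  33.1])]
110 [array([564.2,  12.1,  33.2]), array([564.4, -11.2,  33.3]), array([564.6, -34.6,  33.5])]
130 [array([542.2,  27.3,  53.1]), array([542.4,   7. ,  53.7]), array([542.6, -14.5,  53.6]), array([540.3, -33. ,  33.7])]
140 [array([530. ,  27.5,  51.1]), array([530.1,   6.9,  50.9]), array([530.3, -14.9,  51.1]), array([527.7, -33.5,  33. ])]
155 [array([510.8,  27.8,  47.2]), array([511.2,   6.7,  48. ]), array([511.3, -15.5,  47.5])]
175 [array([484.1,  28.2,  42.5]), array([484.2,   6.5,  42.3]), array([484.4, -16.4,  42.2])]
```

View pics/two.png

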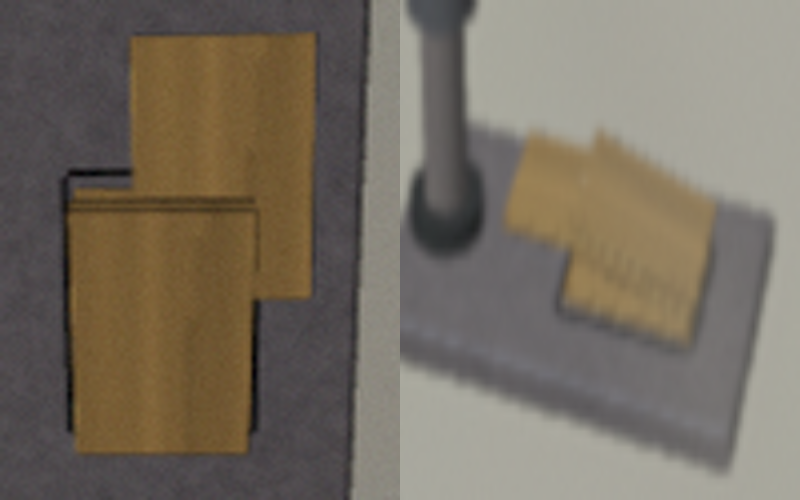

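Panel D (second layer, top at z≈33) was knocked about (+45,−17) mm, so the two above it lie tilted about 0.19 rad. I'll lift those two off with a tilted tool, set them on the table, put D back, then restack.

```bash
cat >> h.py <<'E'
def RT(a,t,base=0.):  # tool square to a panel of yaw a whose +x end is raised by t
    n=np.array([np.cos(a),np.sin(a),0]);x=n*np.cos(t)+[0,0,np.sin(t)];y=np.array([np.sin(a),-np.cos(a),0])
    return np.c_[x,y,np.cross(x,y)]
E
python3 - <<'E'
from h import *
np.set_printoptions(precision=3,suppress=True)
t=.186;M=RT(BYAW,t);n=-M[:,2];top=np.array([512.5,6.8,47.9])
b=top-8*n;p=b+3.5*n
movep(p+60*n,M);print(movel(p,max_speed=80,guard=15),read_state()["eef_pos"],p)
clamp();print(read_state()["finger_gap"])
movel(p+60*n);print(read_state()["finger_gap"],read_state()["gripper_force"])
movep([516,187,90],R(0));print(movel([516,187,4.2],max_speed=80,guard=12),read_state()["eef_pos"])
open_gripper();movel([516,187,150],max_speed=200)
movep([*BED,330],R(BYAW));wait(.1);c=camera("wrist");cv2.imwrite("pics/w3.png",c["image"]);P=cloud(c)
for v,us in ((85,(316,335,354)),(110,(316,335,354)),(130,(303,320,338,352)),(140,(303,320,338,352)),(155,(303,320,338)),(175,(303,320,338))):
    print(v,*[P[v-1:v+2,u-1:u+2].reshape(-1,3).mean(0) for u in us])
cv2.imwrite("pics/w3c.png",cv2.resize(c["image"][70:195,130:380],None,fx=3,fy=3))
print(read_state()["time"])
E
```

```text
False [513.448   6.776  43.775] [513.332   6.807  43.478]
50.40859498554135
0.03065714205939222 0.0
False [516.303 187.126   4.637]
85 [593.815  13.798  33.43 ] [594.056  -9.078  33.319] [594.295 -31.907  33.863]
110 [564.551  13.595  33.552] [564.78   -9.771  33.301] [564.992 -33.187  32.813]
130 [542.454  28.76   53.203] [542.708   8.457  53.539] [541.945 -13.456  45.394] [540.605 -31.663  32.844]
140 [530.1    28.948  50.354] [530.401   8.328  50.937] [529.483 -13.89   43.286] [528.144 -32.12   33.107]
155 [511.147  29.164  47.562] [511.282   8.128  47.136] [510.073 -14.578  39.698]
175 [484.179  29.554  41.789] [484.649   7.847  42.751] [482.746 -15.565  34.324]
43.0083
```

View pics/w3c.png

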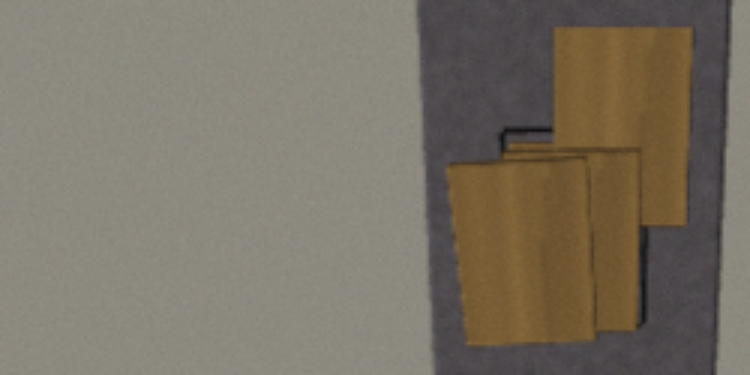

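B slipped out of the shallow grip and shifted about 18 mm to +y, so its top is now at (304,154). I'll fit its plane and regrasp at the depth that worked on the table.

```bash
cat >> h.py <<'E'
def quad(c,q):
    """panel top from 4 image corners TL,TR,BR,BL (top = +x end): plane from range, corners by rays -> centre, axes"""
    q=np.array(q,float);P=cloud(c);m=np.zeros(P.shape[:2],np.uint8)
    cv2.fillConvexPoly(m,np.int32(q.mean(0)+.8*(q-q.mean(0))),1);X=P[m>0];o=np.median(X,0)
    A=np.linalg.lstsq(np.c_[X[:,:2]-o[:2],np.ones(len(X))],X[:,2]-o[2],rcond=None)[0]
    n=np.array([-A[0],-A[1],1]);n/=np.linalg.norm(n);o=o+[0,0,A[2]]
    T=c["cam_to_world"];d=np.c_[(q[:,0]-c["cx"])/c["fx"],-(q[:,1]-c["cy"])/c["fy"],-np.ones(4)]@T[:3,:3].T
    w=T[:3,3]+d*(((o-T[:3,3])@n)/(d@n))[:,None]
    x=(w[0]+w[1]-w[2]-w[3])/2;L=np.linalg.norm(x);W=np.linalg.norm(w[1]+w[2]-w[0]-w[3])/2;x/=L
    x-=n*(x@n);x/=np.linalg.norm(x)
    return w.mean(0),np.c_[x,np.cross(-n,x),-n],L,W
E
python3 - <<'E'
from h import *
np.set_printoptions(precision=3,suppress=True)
movep([*BED,330],R(BYAW));wait(.1);c=camera("wrist")
top,M,L,W=quad(c,[(279,124.3),(325.7,122.3),(328,183.3),(286.7,185)]);n=-M[:,2]
print(top,M,L,W)
assert abs(L-80)<5 and abs(W-56)<5
p=top-8*n+2*n
movep(p+60*n,M);print(movel(p,max_speed=80,guard=15),read_state()["eef_pos"],p)
clamp();print(read_state()["finger_gap"])
movel(p+15*n,max_speed=60);print(read_state()["finger_gap"],read_state()["gripper_force"])
c=camera("side");cv2.imwrite("pics/s3.png",cv2.resize(c["image"][170:290,230:410],None,fx=4,fy=4))
E
```

```text
[510.02   26.063  46.978] [[ 0.868 -0.063  0.492]
 [ 0.038 -0.98  -0.194]
 [ 0.494  0.187 -0.849]] 98.60410435393696 57.73535754963376Traceback (most recent call last):
  File "<stdin>", line 6, in <module>
AssertionError
```

```bash
python3 - <<'E'
from h import *
np.set_printoptions(precision=1,suppress=True)
c=camera("wrist");P=cloud(c);cv2.imwrite("pics/w4.png",cv2.resize(c["image"][70:195,230:380],None,fx=4,fy=4))
print((c["range_z"][125:183,285:325]==0).sum())
for v in range(125,186,10): print(v,P[v,285:330:8,2])
E
```

```text
7
125 [52.8 54.5 54.7 53.7 54.5 45.7]
135 [51.7 51.4 52.4 52.4 51.5 52.4]
145 [49.3 49.6 50.5 51.  49.8 49.3]
155 [45.8 46.5 47.4 47.6 48.  48.1]
165 [44.2 45.  44.4 44.5 44.8 46.3]
175 [41.4 41.5 41.6 42.  42.7 43.8]
185 [39.1 17.4 17.9 16.5 17.4 17.7]
```

View pics/w4.png

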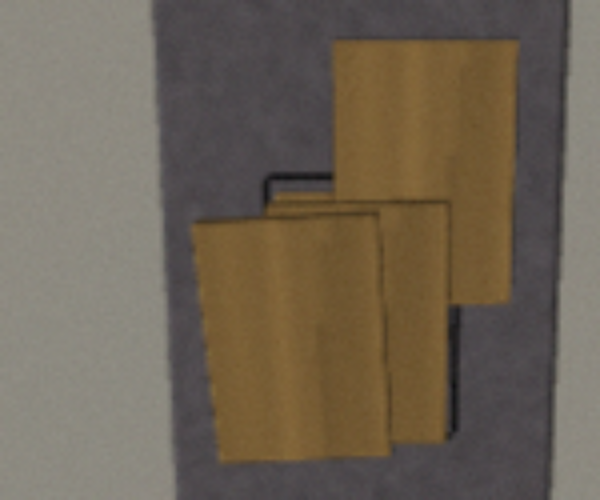

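The view is unchanged; missing range readings spoiled the plane fit. I'll filter them out and grasp.

```bash
sed -i 's/X=P\[m>0\];o=/X=P[m>0];X=X[abs(X[:,2]-np.median(X[:,2]))<15];o=/' h.py; python3 - <<'E'
from h import *
np.set_printoptions(precision=3,suppress=True)
c=camera("wrist")
top,M,L,W=quad(c,[(278.3,125.8),(324.5,123.3),(327.5,183.8),(284.8,185.3)]);n=-M[:,2]
print(top,M,L,W)
assert abs(L-80)<4 and abs(W-56)<4 and abs(n[1])<.06
p=top-8*n+1.8*n
movep(p+60*n,M);print(movel(p,max_speed=80,guard=15),read_state()["eef_pos"],p)
clamp();print(read_state()["finger_gap"])
movel(p+25*n,max_speed=60);print(read_state()["finger_gap"],read_state()["gripper_force"])
if read_state()["finger_gap"]>45:
    movel(p+70*n)
    movep([516,187,90],R(0));print(movel([516,187,2.5],max_speed=80,guard=12),read_state()["eef_pos"],read_state()["finger_gap"])
    open_gripper();movel([516,187,150],max_speed=200)
movep([*BED,330],R(BYAW));wait(.1);c=camera("wrist");np.savez("w5.npz",**c);print(read_state()["time"])
cv2.imwrite("pics/w5.png",cv2.resize(c["image"][60:200,130:380],None,fx=3,fy=3))
E
```

```text
[510.614  26.986  47.021] [[ 0.982  0.056  0.183]
 [ 0.061 -0.998 -0.018]
 [ 0.181  0.029 -0.983]] 79.62835184260788 55.40674209543009
False [511.867  26.848  41.25 ] [511.747  26.872  40.927]
53.006041586496075
52.15537165678241 62.595628844574094
True [515.599 186.909   2.285] 52.397053698847394
51.0167
```

View pics/w5.png

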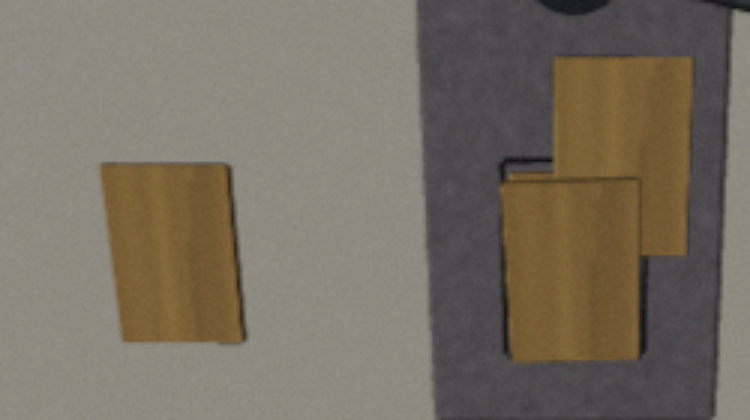

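B is on the table at (516,187). A lies tilted at (320,150) and comes off the same way.

```bash
python3 - <<'E'
from h import *
np.set_printoptions(precision=3,suppress=True)
c=camera("wrist")
top,M,L,W=quad(c,[(296.7,121),(343,119.7),(342.7,179.7),(300.3,180.3)]);n=-M[:,2]
print(top,M,L,W)
assert abs(L-80)<4 and abs(W-56)<4 and abs(n[1])<.06
p=top-8*n+1.8*n
movep(p+60*n,M);print(movel(p,max_speed=80,guard=15),read_state()["eef_pos"],p)
clamp();print(read_state()["finger_gap"])
movel(p+25*n,max_speed=60);print(read_state()["finger_gap"],read_state()["gripper_force"])
if read_state()["finger_gap"]>45:
    movel(p+70*n)
    movep([400,195,90],R(0));print(movel([400,195,2.5],max_speed=80,guard=12),read_state()["eef_pos"],read_state()["finger_gap"])
    open_gripper();movel([400,195,150],max_speed=200)
movep([*BED,330],R(BYAW));wait(.1);c=camera("wrist");np.savez("w6.npz",**c);print(read_state()["time"])
cv2.imwrite("pics/w6.png",cv2.resize(c["image"][60:240,130:380],None,fx=3,fy=3))
P=cloud(c);print(P[75:150:8,320:356:9,2])
E
```

```text
[514.428   7.114  39.88 ] [[ 0.981  0.037  0.19 ]
 [ 0.037 -0.999  0.   ]
 [ 0.19   0.007 -0.982]] 79.6959061737467 55.6322072308305Traceback (most recent call last):
  File "<stdin>", line 8, in <module>
workcell.PlanningError: the arm cannot follow that straight line within its joint ranges
```

```bash
cat > a.py <<'E'
from h import *
np.set_printoptions(precision=3,suppress=True)
top=np.array([514.4,7.1,39.9]);print(read_state()["qpos"])
done=False
for flip in (0,1):
  for t in (.19,.14):
    M=RT(.02,t); n0=-RT(.02,.19)[:,2]; p=top-6.2*n0
    if flip: M=M@np.diag([-1,-1,1.])
    n=-M[:,2]
    q=inverse_kinematics(p,M);print(flip,t,q)
    if q is None: continue
    try:
        movep(p+60*n,M);g=movel(p,max_speed=80,guard=15);done=True;break
    except PlanningError as e: print(flip,t,e)
  if done: break
if not done: raise SystemExit
print(g,read_state()["eef_pos"],p)
clamp();print(read_state()["finger_gap"])
movel(p+25*n,max_speed=60);print(read_state()["finger_gap"],read_state()["gripper_force"])
if read_state()["finger_gap"]>45:
    movel(p+65*n)
    movep([400,195,90],R(0));print(movel([400,195,2.5],max_speed=80,guard=12),read_state()["eef_pos"],read_state()["finger_gap"])
    open_gripper();movel([400,195,150],max_speed=200)
movep([*BED,330],R(BYAW));wait(.1);c=camera("wrist");np.savez("w6.npz",**c);print(read_state()["time"])
cv2.imwrite("pics/w6.png",cv2.resize(c["image"][60:240,130:380],None,fx=3,fy=3))
P=cloud(c);print(P[75:150:8,320:356:9,2])
E
python3 a.py
```

```text
[-0.194  0.485  0.056  2.185  0.005  0.282 -1.685]
0 0.19 [-0.117  0.618 -0.034  2.176  0.265  0.165 -1.952]
0 0.19 the arm cannot follow that straight line within its joint ranges
0 0.14 [-0.164  0.628  0.033  2.138 -0.012  0.237 -1.679]
False [515.675   7.102  34.108] [515.571   7.123  33.812]
52.64751451281377
52.606951489767475 62.567985146306455
True [399.961 194.682   2.301] 52.39308173895822
59.3417
[[16.915 15.459 17.61  17.388]
 [25.082 23.231 26.476 26.651]
 [26.405 27.04  27.502 27.871]
 [29.172 29.83  28.632 29.634]
 [30.748 32.255 31.815 31.076]
 [34.128 33.316 31.915 32.419]
 [33.2   33.759 35.605 34.038]
 [36.704 36.586 36.594 36.375]
 [37.832 38.311 38.871 38.284]
 [24.517 24.064 25.675 18.034]]
```

```bash
python3 - <<'E'
from h import *
np.set_printoptions(precision=3,suppress=True)
c=camera("wrist");P=cloud(c);X=P[90:138,322:354].reshape(-1,3)
X=X[abs(X[:,2]-32)<12]
for _ in range(4):
    A=np.linalg.lstsq(np.c_[X[:,:2],np.ones(len(X))],X[:,2],rcond=None)[0];e=X[:,2]-X[:,:2]@A[:2]-A[2];X=X[abs(e)<3]
print("plane",A,len(X))
e=P[...,2]-P[...,0]*A[0]-P[...,1]*A[1]-A[2]
m=((abs(e)<4)&(P[...,2]>20)&(wood(c["image"])>0)).astype(np.uint8);m[:60]=0;m[:,:295]=0;m[200:]=0;m[:,375:]=0
m=cv2.morphologyEx(m,cv2.MORPH_OPEN,np.ones((5,5),np.uint8))
k=max(cv2.findContours(m,cv2.RETR_EXTERNAL,cv2.CHAIN_APPROX_NONE)[0],key=cv2.contourArea)
uv=k[:,0].astype(float);T=c["cam_to_world"];n=np.array([-A[0],-A[1],1]);n/=np.linalg.norm(n);o=np.array([0,0,A[2]])
d=np.c_[(uv[:,0]-c["cx"])/c["fx"],-(uv[:,1]-c["cy"])/c["fy"],-np.ones(len(uv))]@T[:3,:3].T
w=T[:3,3]+d*(((o-T[:3,3])@n)/(d@n))[:,None]
r=cv2.minAreaRect(w[:,:2].astype(np.float32));print(r,n)
for r in rects(c,m,30,300):print(r)
for f in (0,1):
    print(f,[inverse_kinematics([552,-10,z],R(BYAW+f*np.pi)) for z in (100,28)])
cv2.imwrite("pics/w7.png",cv2.resize(np.hstack([c["image"][60:200,270:390],cv2.cvtColor(m*255,cv2.COLOR_GRAY2BGR)[60:200,270:390]]),None,fx=3,fy=3))
E
```

```text
plane [ -0.187  -0.001 136.993] 1528
((563.578369140625, -12.65568733215332), (77.26669311523438, 54.72113800048828), 0.48270928859710693) [0.184 0.001 0.983]
(array([562.76 , -12.973], dtype=float32), np.float32(78.615395), np.float32(55.3938), np.float32(0.0059309006), np.float64(31.663034104809213), array([338.143, 111.662]))
0 [array([-0.2  ,  0.594,  0.154,  1.908, -0.142,  0.651, -1.521]), array([-0.176,  0.714,  0.121,  1.931, -0.164,  0.507, -1.503])]
1 [array([ 0.714,  0.967, -1.279,  1.861,  1.027,  1.171,  0.638]), array([ 0.709,  1.129, -1.282,  1.885,  1.21 ,  1.184,  0.54 ])]
```

View pics/w7.png

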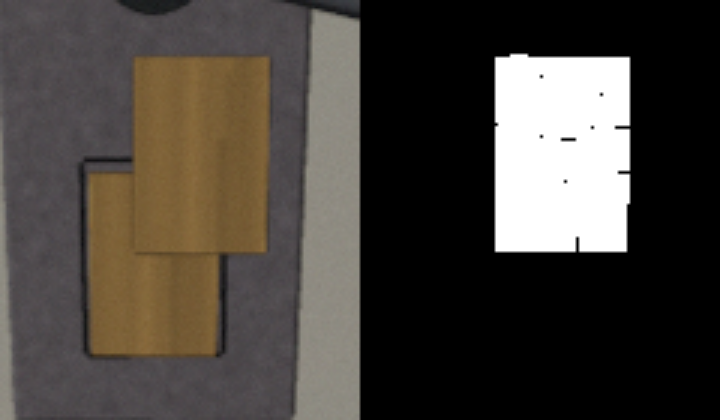

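D is clearly isolated: centre (563.5,−12.6), far end down by 0.185 rad. I'll grip it near its high end with a vertical tool, level it and set it on the table.

```bash
python3 - <<'E'
from h import *
np.set_printoptions(precision=3,suppress=True)
p=np.array([549,-12.7,28.2])
movep([549,-12.7,110],R(.008));print(movel(p,max_speed=70,guard=12),read_state()["eef_pos"])
clamp();print(read_state()["finger_gap"])
movel([545,-12.7,50],max_speed=60);print(read_state()["finger_gap"],read_state()["gripper_force"])
if read_state()["finger_gap"]<45: raise SystemExit("lost")
movel([530,-12.7,130])
M=RT(0,.185)
movep([600,190,90],M);print(movel([600,190,2.5],max_speed=60,guard=10),read_state()["eef_pos"],read_state()["finger_gap"])
open_gripper();movel(np.array([600,190,3])-60*M[:,2],max_speed=200)
movep([*BED,330],R(BYAW));wait(.1);c=camera("wrist")
for z in(8,26):
    for r in rects(c,wood(c["image"]),z,800): print(z,r)
print(read_state()["time"])
E
```

```text
False [549.275 -12.718  28.617]
52.993264487013825
52.86972376172513 62.67537832260132
False [600.216 190.096   2.85 ] 52.791055241350456
8 (array([400.548, 193.387], dtype=float32), np.float32(80.843506), np.float32(56.919956), np.float32(0.009440422), np.float64(6.941326804642671), array([190.199, 223.801]))
8 (array([ 435.732, -283.465], dtype=float32), np.float32(96.78097), np.float32(68.3657), np.float32(-0.27798605), np.float64(11.202078344269523), array([523.4  , 205.156]))
8 (array([511.707,   6.78 ], dtype=float32), np.float32(83.16016), np.float32(58.67949), np.float32(6.0796738e-05), np.float64(25.14993716639316), array([320.451, 147.902]))
8 (array([515.463, 185.642], dtype=float32), np.float32(79.33553), np.float32(56.83836), np.float32(0.009516716), np.float64(7.00863021480896), array([186.761, 144.046]))
8 (array([613.444, 188.916], dtype=float32), np.float32(78.93832), np.float32(56.80393), np.float32(0.008739591), np.float64(7.121983872838996), array([175.955,  66.353]))
26 (array([408.059, 186.197], dtype=float32), np.float32(77.6978), np.float32(54.705196), np.float32(0.009438515), np.float64(6.941326804642671), array([190.199, 223.801]))
26 (array([ 441.874, -272.101], dtype=float32), np.float32(93.01519), np.float32(65.7056), np.float32(-0.2779863), np.float64(11.202078344269523), array([523.4  , 205.156]))
26 (array([514.893,   6.851], dtype=float32), np.float32(79.92444), np.float32(56.39627), np.float32(6.0796738e-05), np.float64(25.14993716639316), array([320.451, 147.902]))
26 (array([518.502, 178.754], dtype=float32), np.float32(76.24857), np.float32(54.626774), np.float32(0.009516597), np.float64(7.00863021480896), array([186.761, 144.046]))
26 (array([612.671, 181.9  ], dtype=float32), np.float32(75.86679), np.float32(54.59367), np.float32(0.008739471), np.float64(7.121983872838996), array([175.955,  66.353]))
68.0083
```

Everything is recovered and the first panel is still square. Restacking now, with a check after each panel.

```bash
cat >> h.py <<'E'
def chkpile(z):
    movep([*BED,330],R(BYAW));wait(.05);c=camera("wrist");cv2.imwrite("pics/chk.png",c["image"])
    ok=False
    for r in rects(c,wood(c["image"]),z,800):
        if np.hypot(*(r[0]-BED))<40:
            print("pile",r[0],r[1:5]); ok=np.hypot(*(r[0]-BED))<4 and r[1]<104 and abs(r[4]-z)<3
    if not ok: raise SystemExit("pile bad")
E
python3 - <<'E'
from h import *
np.set_printoptions(precision=3,suppress=True)
for i,(xy,a) in enumerate([((515.5,186),.009),((613,189.5),.009),((400,194),.009)]):
    pick(xy,a,8); place(8*(i+1)); chkpile(26+8*(i+1))
E
```

```text
seen [515.525 186.912] 80.13629 56.037853 0.0056613684 7.19556824062812
g False [515.816 186.993   1.442]
gap 53.01633246418135 59.16973114013672
gap 52.57664309373837 62.63797402381897 71.8667
gap before 52.448626508455256
guard True [516.126   6.688  28.185] [-1.569 -0.505 12.386]
t 74.9083
pile [515.748   7.017] (np.float32(80.58982), np.float32(56.84272), np.float32(0.010413647), np.float64(33.195412608375165))
seen [613.091 190.323] 79.12307 55.993114 0.0063848495 7.213415670480089
g False [613.402 190.393   1.376]
gap 52.782108353742885 59.8969691991806
gap 52.28497397582403 62.65961766242981 79.7583
gap before 52.76978262747408
guard True [516.106   6.689  36.181] [-2.318 -1.131 12.257]
t 82.9
pile [516.507   7.028] (np.float32(80.48402), np.float32(56.687748), np.float32(0.010747552), np.float64(41.1977500351216))
seen [399.71  194.849] 79.05584 56.0531 0.006676793 7.211539089626626
g False [400.004 194.975   1.477]
gap 53.50392168133264 57.84800827503204
gap 52.381006015517684 62.63917850330472 87.7667
gap before 52.69833406501524
guard True [516.078   6.742  44.241] [-1.879  0.05  10.906]
t 90.95
pile [516.633   6.994] (np.float32(81.48315), np.float32(55.96114), np.float32(0.008426309), np.float64(49.155961270740875))
```

```bash
python3 - <<'E'
from h import *
np.set_printoptions(precision=3,suppress=True)
movep([450,-140,300],R(-.1))
pick([436,-283],-.277,12,big=True,tz=2)
movep([450,-140,170],R(-.1))
place(32,tz=2); chkpile(62)
E
```

```text
seen [ 436.271 -284.155] 93.99754 61.726048 -0.275362 11.183473432616182
g False [ 436.526 -284.349    2.436]
gap 59.57865729472763 59.81900095939636
gap 59.48620719569903 64.44474935531616 96.1417
gap before 59.462129014206894
guard True [516.056   6.694  53.202] [-1.792  0.405 11.95 ]
t 99.7417
pile [515.883   6.948] (np.float32(96.34274), np.float32(62.37395), np.float32(0.008532047), np.float64(61.17321231510334))
```

The board is square on the pile. Next: the swing handle, with position refined and IK checked along the arc.

```bash
cat >> h.py <<'E'
POST=BED+125*np.array([np.cos(BYAW),np.sin(BYAW)])
def armpt(r,s): b=BYAW+np.pi+s; return POST+r*np.array([np.cos(b),np.sin(b)])
E
python3 - <<'E'
from h import *
np.set_printoptions(precision=3,suppress=True)
movep([560,-150,330],R(.0));wait(.1);c=camera("wrist");cv2.imwrite("pics/w8.png",c["image"]);P=cloud(c);z=P[...,2]
m=((z>160)&(z<182)&(P[...,1]<-140)&(P[...,1]>-260)&(P[...,0]<680)).astype(np.uint8)
for r in rects(c,m,177,15): print("handle top",r)
m=((z>164)&(z<171)&(P[...,1]<-60)&(P[...,1]>-150)&(P[...,0]<680)).astype(np.uint8)
for r in rects(c,m,167,40): print("knob",r)
m=((z>123)&(z<131)&(P[...,1]<-10)&(P[...,1]>-260)&(P[...,0]<680)).astype(np.uint8)
for r in rects(c,m,127,40): print("arm",r)
print("exp",armpt(185,1.35),armpt(125,1.35))
for off in (0,np.pi,-.7,np.pi-.7):
    print(off,[None if (q:=inverse_kinematics([*armpt(185,s),145],R(BYAW+s+off))) is None else np.round(q,2)[[0,2,5,6]] for s in(1.35,.9,.45,0)])
print(read_state()["time"])
E
```

```text
handle top (array([ 604.575, -172.12 ], dtype=float32), np.float32(14.18588), np.float32(13.473599), np.float32(0.018424511), np.float64(176.09580712313925), array([347.979, 126.542]))
knob (array([ 616.37 , -114.346], dtype=float32), np.float32(50.913292), np.float32(15.713776), np.float32(1.2618619), np.float64(166.20216564674922), array([280.056, 111.063]))
arm (array([ 607.328, -156.682], dtype=float32), np.float32(61.964035), np.float32(29.62567), np.float32(1.360684), np.float64(126.45601260920023), array([330.213, 116.695]))
arm (array([629.183, -53.788], dtype=float32), np.float32(97.65364), np.float32(30.182966), np.float32(1.3542086), np.float64(126.18212992065995), array([223.021,  94.113]))
exp [ 602.505 -173.041] [ 615.118 -114.382]
0 [array([ 0.3 , -0.17,  0.86, -0.14]), array([ 0.2 , -0.08,  0.75, -0.57]), array([ 0.05, -0.02,  0.67, -1.1 ]), array([-0.16,  0.02,  0.64, -1.69])]
3.141592653589793 [array([-0.4 ,  1.01,  1.06, -2.45]), array([ 0.96, -1.28,  1.17,  1.84]), array([ 0.92, -1.27,  1.06,  1.26]), array([ 0.77, -1.27,  1.01,  0.63])]
-0.7 [array([ 0.2 , -0.02,  0.85, -0.74]), array([ 0.12,  0.04,  0.74, -1.19]), array([-0.04,  0.09,  0.66, -1.72]), array([-0.25,  0.14,  0.64, -2.32])]
2.441592653589793 [array([ 0.91, -1.28,  1.3 ,  1.69]), array([ 0.96, -1.28,  1.17,  1.14]), array([ 0.4 , -0.48,  0.72,  1.06]), array([ 0.19, -0.42,  0.68,  0.48])]
101.425
```

```bash
python3 - <<'E'
from h import *
np.set_printoptions(precision=3,suppress=True)
s0=1.36;h=np.array([604.2,-172.4])
movep([*h,230],R(BYAW+s0));print(movel([*h,143],max_speed=90,guard=10),read_state()["eef_pos"])
clamp();s=read_state();print("gap",s["finger_gap"]);f0=s["ft_force"]
for a in np.linspace(s0,0,11)[1:]:
    movel([*armpt(184.5,a),143],R(BYAW+a),max_speed=120)
    s=read_state();print(round(a,2),s["eef_pos"],s["ft_force"]-f0)
print(movel([*armpt(184.5,-.035),143],R(BYAW),max_speed=30,guard=12));s=read_state();print(s["eef_pos"],s["ft_force"]-f0,s["time"],s["finger_gap"])
E
```

```text
False [ 604.533 -172.452  143.556]
gap 12.467702712142463
1.22 [ 580.003 -165.638  143.171] [-1.006  3.563  0.439]
1.09 [ 557.444 -155.871  143.179] [-0.268  4.645  1.929]
0.95 [ 536.192 -143.066  143.16 ] [0.721 5.872 2.461]
0.82 [ 516.822 -127.455  143.147] [0.755 6.206 2.283]
0.68 [ 499.681 -109.385  143.151] [1.677 4.861 2.356]
0.54 [485.066 -89.102 143.129] [0.263 4.546 2.503]
0.41 [473.308 -66.963 143.12 ] [-0.175  3.132  4.615]
0.27 [464.643 -43.385 143.128] [-1.465  3.068  4.55 ]
0.14 [459.276 -18.81  143.123] [-3.994  3.385  6.68 ]
0.0 [457.267   5.823 143.086] [-4.036  3.071  8.333]
True
[457.245   6.051 143.127] [ 0.719 -4.003  3.286] 108.2083 12.215630280550494
```

```bash
python3 - <<'E'
from h import *
np.set_printoptions(precision=3,suppress=True)
for i in range(2):
    y=read_state()["eef_pos"]; print(movel([457.2,y[1]+5,143],max_speed=15,guard=15));s=read_state();print(s["eef_pos"],s["ft_force"])
open_gripper();s=read_state();movel([s["eef_pos"][0],s["eef_pos"][1],235],max_speed=150)
movep([470,6.5,330],R(BYAW));wait(.1);c=camera("wrist");P=cloud(c);z=P[...,2]
cv2.imwrite("pics/w9.png",c["image"])
for n,lo,hi,zz in(("handle",170,182,177),("knob",163,171,167),("arm",122,131,127)):
    m=((z>lo)&(z<hi)&(abs(P[...,1]-6)<60)&(P[...,0]>420)&(P[...,0]<680)).astype(np.uint8)
    for r in rects(c,m,zz,30): print(n,r)
print(armpt(185,0),armpt(125,0),read_state()["time"])
E
```

```text
True
[457.217   6.011 143.125] [-0.403 -2.44   7.795]
True
[457.23    6.003 143.124] [-1.239 -2.527  7.172]
handle (array([458.294,   5.682], dtype=float32), np.float32(12.9609), np.float32(12.438754), np.float32(0.008345485), np.float64(175.92222134225557), array([320.929, 189.69 ]))
knob (array([517.301,   6.602], dtype=float32), np.float32(51.18636), np.float32(15.772376), np.float32(-0.09158671), np.float64(166.11063008994935), array([320.621, 120.276]))
arm (array([473.115,   6.139], dtype=float32), np.float32(60.0039), np.float32(29.305084), np.float32(0.02181387), np.float64(126.14634500835825), array([320.321, 161.348]))
arm (array([574.526,   7.274], dtype=float32), np.float32(88.08356), np.float32(29.67586), np.float32(0.012947559), np.float64(126.27587363979879), array([320.585,  52.701]))
[456.402   6.16 ] [516.4   6.7] 110.7167
```

View pics/w9.png

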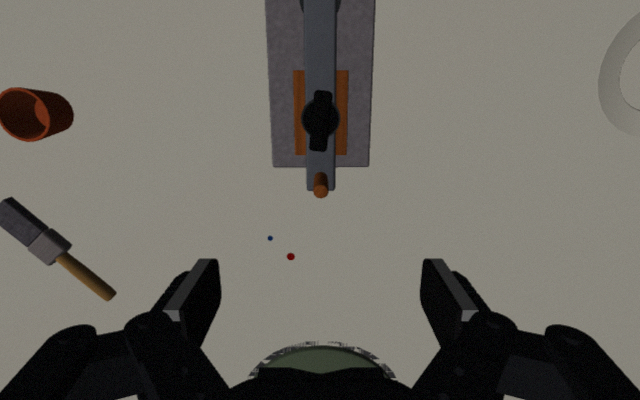

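The arm lies over the board and the knob bar at (320,120), yaw −0.09; the handle held against a 15 N push, so the arm is at its stop. I'll grip the bar half a turn round, which leaves wrist range for turning clockwise, and log the torque.

```bash
cat >> h.py <<'E'
K=np.array([516.9,6.65])
def turn(a0,a1,step=.15):
    n=max(1,int(np.ceil(abs(a1-a0)/step)));log=[]
    for a in np.linspace(a0,a1,n+1)[1:]:
        movep([*K,143],R(a));s=read_state();log.append((round(a,3),round(float(s["torque"][2]),3),round(float(s["joint_efforts"][6]),3),*np.round(s["ft_force"],1),round(s["finger_gap"],1)))
    for l in log: print(*l)
    print("t",read_state()["time"])
E
python3 - <<'E'
from h import *
np.set_printoptions(precision=3,suppress=True)
a0=-.092+np.pi
for a in (1.,2.,a0): movep([*K,240],R(a))
print(read_state()["qpos"],read_state()["time"])
print(movel([*K,143],max_speed=90,guard=10),read_state()["eef_pos"])
s=read_state();print(s["torque"],s["ft_force"])
clamp();s=read_state();print("gap",s["finger_gap"],s["torque"],s["ft_force"],s["joint_efforts"][6])
turn(a0,a0-.9)
E
```

```text
[ 0.132  0.355 -0.332  1.86   0.14   0.95   1.213] 113.55
False [517.193   6.699 143.488]
[ 0.036  0.044 -0.05 ] [ 0.151 -0.233 -0.195]
gap 15.180727866340389 [0.078 0.33  0.037] [-2.706  0.841  4.41 ] -0.027366700815036893
2.9 -0.068 -1.369 -1.6 -0.3 6.2 14.8
2.75 -0.098 -1.066 -1.6 0.4 5.8 14.8
2.6 -0.082 -1.063 -1.9 -0.2 6.6 15.0
2.45 -0.07 -1.061 -2.2 0.0 6.7 15.0
2.3 -0.093 -1.058 -2.5 0.3 6.2 15.1
2.15 -0.062 -1.056 -2.5 0.2 6.4 15.0
t 116.9167
```

```bash
python3 - <<'E'
from h import *
np.set_printoptions(precision=3,suppress=True)
turn(2.15,.4,.2)
open_gripper();s=read_state()["torque"];print("free",s);movel([*K,195],max_speed=150)
for a in (1.4,2.4,.4+np.pi): movep([*K,195],R(a))
print(read_state()["qpos"]);movel([*K,143],max_speed=90,guard=10);print(read_state()["torque"])
clamp();s=read_state();print("gap",s["finger_gap"],s["torque"],s["time"])
turn(.4+np.pi,3.3,.1)
E
```

```text
1.956 -0.084 -0.969 -1.2 0.7 5.9 14.8
1.761 -0.078 -0.968 -0.9 0.3 6.5 15.1
1.567 -0.1 -0.963 -1.3 0.4 6.0 14.7
1.372 -0.047 -0.959 -1.1 0.3 6.9 14.7
1.178 -0.087 -0.953 -1.2 -0.2 7.0 14.9
0.983 -0.05 -0.948 -0.8 -0.0 7.2 15.0
0.789 -0.113 -0.947 -0.6 -0.3 6.2 14.8
0.594 -0.078 -1.037 -1.3 0.7 7.4 15.1
0.4 -0.099 -1.031 -1.7 -0.5 7.8 14.6
t 119.45
free [-0.007 -0.02  -0.03 ]
[ 0.131  0.413 -0.336  1.907  0.177  0.85   1.671]
[ 0.024 -0.036 -0.002]
gap 15.026522928936014 [0.044 0.334 0.035] 124.7167
3.461 -0.028 -0.533 -2.1 -0.8 4.6 14.9
3.381 -0.101 -0.533 -1.9 -0.7 4.9 15.1
3.3 -0.041 -0.533 -2.4 -0.1 5.8 14.7
t 125.4667
```

```bash
python3 - <<'E'
from h import *
a=3.3;hit=0
while a>2.5 and hit<2:
    a-=.05;movep([*K,143],R(a));wait(.05)
    t=np.mean([read_state()["torque"][2] for _ in range(1)]);wait(.03);t2=read_state()["torque"][2]
    print(round(a,3),round(t,3),round(t2,3)); hit=hit+1 if abs(t)>.17 else 0
print(read_state()["time"],read_state()["finger_gap"])
E
```

```text
3.25 -0.04 -0.054
3.2 -0.096 -0.062
3.15 -0.12 -0.097
3.1 -0.066 -0.1
3.05 -0.068 -0.115
3.0 0.089 0.03
2.95 0.105 0.077
2.9 0.085 0.076
2.85 0.155 0.059
2.8 0.142 0.137
2.75 0.063 0.049
2.7 0.082 0.03
2.65 0.072 0.158
2.6 0.059 0.065
2.55 0.114 0.116
2.5 0.139 0.12
2.45 0.03 0.093
131.1333 14.622066379586983
```

The torque jumped by 0.18 N·m between a=3.05 and 3.00, which matches the predicted contact at 3.04. A quarter turn more ends at a≈1.46.

```bash
python3 - <<'E'
from h import *
np.set_printoptions(precision=3,suppress=True)
turn(2.45,1.45,.2)
open_gripper() if False else None
E
```

```text
2.283 0.067 -1.135 -1.1 0.5 6.1 15.1
2.117 0.023 -1.134 -1.4 0.5 6.1 14.8
1.95 0.107 -1.132 -1.0 0.4 6.1 14.8
1.783 0.086 -1.129 -0.0 -0.8 6.1 14.8
1.617 0.072 -1.217 -1.1 -0.7 6.8 14.8
1.45 0.078 -1.223 -1.2 -0.1 6.3 15.0
t 132.7167
```

At this angle the opening fingers would strike the handle: the backs reach 57 mm and the handle surface is 53 mm away. Going on to a=1.2 (0.29 turn after contact) moves the finger past the handle.

```bash
python3 - <<'E'
from h import *
np.set_printoptions(precision=3,suppress=True)
turn(1.45,1.21,.12)
open_gripper();s=read_state();print(s["finger_gap"],s["ft_force"],s["torque"])
movel([*K,240],max_speed=120)
movep([470,6.5,330],R(.5));movep([470,6.5,330],R(BYAW));wait(.1);c=camera("wrist");P=cloud(c);z=P[...,2]
cv2.imwrite("pics/w10.png",c["image"])
for n,lo,hi,zz in(("handle",170,182,177),("knob",163,171,167),("arm",122,131,127)):
    m=((z>lo)&(z<hi)&(abs(P[...,1]-6)<60)&(P[...,0]>420)&(P[...,0]<680)).astype(np.uint8)
    for r in rects(c,m,zz,30): print(n,r)
for r in rects(c,wood(c["image"]),62,150): print("wood",r)
cv2.imwrite("pics/w10.png",np.hstack([cv2.resize(c["image"][40:210,240:400],(400,425)),cv2.resize(camera("side")["image"][160:260,265:365],(400,425))]))
print(read_state()["time"])
E
```

```text
1.33 0.101 -0.979 -1.0 0.3 7.4 14.8
1.21 0.052 -0.977 -0.8 1.1 6.7 15.0
t 133.2167
85.63299007870903 [0.019 0.049 0.347] [0.011 0.025 0.009]
handle (array([458.395,   5.566], dtype=float32), np.float32(13.94337), np.float32(12.4875), np.float32(0.0067328215), np.float64(176.00282770768118), array([320.952, 190.5  ]))
knob (array([517.247,   6.482], dtype=float32), np.float32(51.19365), np.float32(15.830533), np.float32(1.2561008), np.float64(166.1532983036348), array([320.514, 121.841]))
arm (array([473.858,   5.999], dtype=float32), np.float32(60.171444), np.float32(29.184864), np.float32(0.025116324), np.float64(126.16253816986045), array([320.316, 163.503]))
arm (array([574.662,   7.232], dtype=float32), np.float32(90.2001), np.float32(29.657661), np.float32(0.013692975), np.float64(126.3075175522506), array([320.692,  51.377]))
wood (array([296.772, 322.821], dtype=float32), np.float32(86.4573), np.float32(12.499684), np.float32(0.73761284), np.float64(17.920889051388627), array([ 83.   , 278.286]))
wood (array([485.681,  30.648], dtype=float32), np.float32(35.416874), np.float32(14.338992), np.float32(0.011893868), np.float64(61.133162303366504), array([298.946, 140.152]))
wood (array([539.418, -18.148], dtype=float32), np.float32(47.99779), np.float32(12.372172), np.float32(0.026867032), np.float64(61.20197395313022), array([341.915,  92.163]))
wood (array([543.805,  31.279], dtype=float32), np.float32(37.995144), np.float32(13.768367), np.float32(-0.0011444092), np.float64(61.18299901860274), array([298.786,  88.918]))
136.375
```

View pics/w10.png

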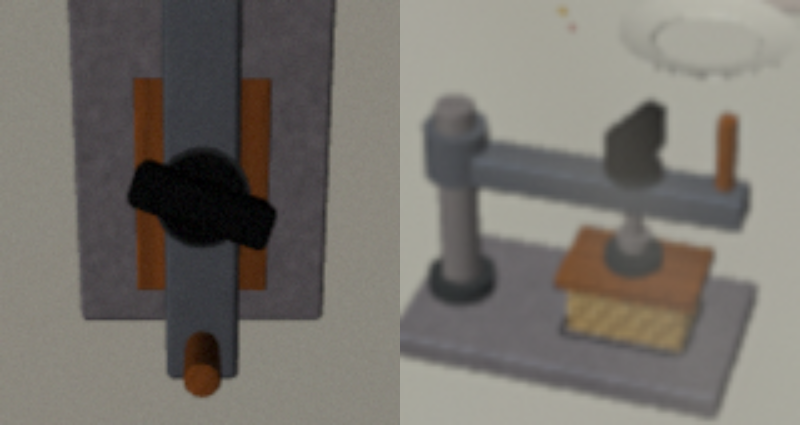

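The foot bears on the board, the pile is square and the arm is over it. The bar is at 1.256, so it turned about 0.28 turn after contact, and nothing is touching. Handing in.

```bash
python3 -c "
from workcell import *
print(finish_job())"
```

```text
the job is handed in; nothing more can be done
None
```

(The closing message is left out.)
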